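Tighten the hub knob of a free-spinning lapping disc

ROBOT

A 6-joint arm with a two-finger parallel gripper is mounted at the origin on the work surface. World frame = base frame: x ahead of the robot, y to its left, z up, the work surface at z = 0. Lengths are in m, angles in rad, forces in N, time in s.
With the tool pointing down it reaches from about 0.25 to 0.85 m from the base axis. Payload 12.5 kg.
Tool frame: the origin (TCP) lies between the finger pads; the fingertips stand robot.tip_extent ahead of it and the grasp point (between the pads) lies 8 mm behind it (robot.tip_extent is the distance from the TCP to the fingertips, in m); z points along the fingers, y is the line along which they close (so a half turn about z gives the same grasp; the last joint's range is limited). The gripper opens to 93 mm and grips with 3 to 60 N. Pads are 15 mm wide; open, the fingers measure 128 mm over their backs; the gripper's body (75 mm by 188 mm) begins 65 mm behind the grasp point.
Start: joints at [1.164, 0.351, 1.652, -0, 1.139, -0.085], TCP at [0.174, 0.522, 0.23] pointing down, gripper open.
Joint ranges: [-2.75, 2.75], [-0.79, 2.1], [0.01, 2.65], [-1.57, 4.71], [0.07, 3.14], [-2.87, 2.87]. Speed limits (rad/s): [2.22, 2.22, 2.79, 3.14, 3.14, 3.14].

INTERFACE

Orientations are given as [roll, pitch, yaw] about the fixed x, y, z axes, in that order (R = Rz(yaw) Ry(pitch) Rx(roll)).
In Python, from plant import readout, viewer, ticket, robot gives the robot as it stands.
- The arm moves only by the tool drive_tool, never from a script. Its argument "plan" is a list of rows, each a list of 5 numbers: the opening in per cent of the stroke, from 0 (shut) to 100 (fully open), then the shift along the world's x, y, z in mm, then the turn about the world's z in degrees. A call has 1 to 12 rows; each row shifts and turns the commanded pose from where the row before left it; what a row does not reach is not made up. A row lasts 1/8 s, in which the tool goes at most 62.5 mm and 10.7 degrees, less where a joint would pass 70% of its speed; a pose out of reach is approached as far as the arm can. A call with a gripper value outside its range is refused whole. The fingers move at their own pace and stop on an object; "grip_force" is the grip in N (left out, the last holds). Time passes only in rows, so rows that do not move let the fingers close. It gives the time, the measured TCP pose, the force, the opening and the grip force at its end, in the units of the state.
- readout.get_obs(): the state, without advancing time (a new reading comes with each control period).
- viewer.read_camera(name): name is "side" or "top" or "wrist"; returns a dict with "img" (400x640x3 uint8, blue, green, red), "range_z" (400x640 float32, m along the optical axis (not along the pixel's ray), 0 where there is no reading), "fx", "fy", "cx", "cy" (pixels), "k1" (the pictures are not rectified: a ray, as slopes to the right and down, at radius r is drawn at 1 + k1 r^2 times it, then the intrinsics apply), "pose" (4x4, takes a point from camera to world coordinates). Camera axes: x right, y down, z forward; pixel columns grow to the right and rows downward; lengths in m; the calibration is good to about 2 mm. A picture is of the moment at which its call begins.
- ticket.job_done(): hands the job in; it is judged then, once.
The state is a dict: "t": time; "qpos": joint angles; "dq": joint speeds; "joint_efforts": joint torques, N m; "ee_pos": TCP position; "orientation": TCP orientation; "ft_force": force on the tool from outside, world axes, zero at the start; "ft_torque": the same for the moment, N m; "grip_width": opening from 0.0 (shut) to 1.0 (fully open); "grip_force": force on a finger pad.
Only numpy, scipy, OpenCV 4.12 (cv2) and the standard library are available. Lean on these libraries where they do the work, as an engineer would, in place of code of your own. Each camera call takes 0.05 s, during which the arm holds its last target. There are 200 camera calls.

TASK

The lapping disc on the bench machine has just been changed and its black hub knob is still loose, but disc and knob spin round together when the knob is turned. Push the locking bolt fully home into one of the notches in the disc's rim (turn the disc first if a tooth is in the way), tighten the knob clockwise, as seen from above, until it comes up against its stop, then draw the bolt fully back out so that the disc is free again, and leave the jar, the screwdriver and the clock undisturbed.

Things in the scene. Friction and masses are not known exactly. Their poses are not given: they have to be found in the camera images.
- machine: the fixed lapping machine, a grey housing 220 x 220 mm and 70 mm high, with a 100 mm wide extension of the same height that carries the locking bolt on its +y side (to y = 205 mm). Origin: on the vertical spindle axis of the disc, at bench level (z = 0). Its +z is up and its +y points from the spindle to the locking bolt
- disc_mid (a point): centre of the disc's upper face, on the spindle axis, 92 mm above the bench; turns with the disc. The disc is aluminium, level, 12 mm thick, 170 mm across its 8 rim teeth (each 34 mm wide; 132 mm across the bottoms of the notches). Notches lie at every 45 degrees; the point's +x axis points through the middle of one of them, +z is up
- disc (a joint): turn of the disc on its spindle (rad), growing anticlockwise from above; no end stop. It spins very easily (about 0.012 N m) and stays where it is left. It reads 0 when a notch points along the machine's +x, and at every multiple of 45 degrees (0.785 rad) a notch faces the bolt squarely
- knob_grip (a point): middle of the hub knob's grip bar, on the spindle axis, 126 mm above the bench (bar from 108 to 144 mm). The knob is a black plastic bar 80 mm long, 18 mm thick and 36 mm high on a 34 mm boss, sitting on the disc. The point's +x runs along the bar, +z is up
- knob (a joint): turn of the knob relative to the disc (rad), growing clockwise from above as it tightens; 2.0 is tight against its stop and it starts between 0.1 and 0.7. Turning it on the disc takes about 0.25 N m, so while the disc is not locked they turn together and this value does not change; it stays where it is left
- bolt_grip (a point): centre of the locking bolt's upright handle, a steel pin 20 mm across, rising from 93 to 149 mm above the bench; the point is at 125 mm. Drawn out, it stands 155 mm from the spindle axis along the machine's +y. The bolt is a steel bar 14 mm wide with a round nose whose tip lies 59 mm from the handle's axis towards the disc, at the height of the rim teeth
- bolt (a joint): travel of the locking bolt (m) towards the spindle along the machine's -y: 0 fully drawn back, 0.026 fully home in a notch. Sliding friction about 3 N, no spring: it stays where it is left. It enters when a notch faces it within about 6 degrees (the round nose then nudges the disc square); farther off it may block on a tooth. Locked, the disc still has about 4 degrees of play either way
- jar_mid (a point): bystander: a closed glass jar 68 mm across and 85 mm high, standing; the point is at its centre, half-way up
- screwdriver_grip (a point): bystander: a screwdriver 170 mm long lying flat; the point is on its handle
- clock_mid (a point): bystander: a small brass table clock 90 mm wide, 100 mm high, on a wooden foot 60 x 90 mm; the point is 50 mm above the bench, at its middle

How it is judged:
By the outcome, as a careful person would: the job done as asked, in the order asked, and still so for the second after the job is handed in, with the robot touching nothing.
It also fails if it takes over 72 s, if anything falls off the work surface, if the arm or the gripper's body presses on something with over 40 N, if the wrist force passes 120 N, or if a joint passes its speed limit or range.

## Working session

There is one attempt and no reset: what is moved stays moved. The work goes in short steps, Python scripts to look and compute and a tool call to move; the robot and the scene stay as the last step left them, time stands still between calls to the robot, and variables do not carry over. Pictures are saved under pics/ and viewed, at most 10 in all, crops included, and the job is handed in when it is done.

Besides the shell and the picture viewer there is one more tool, called after "Emit:" by a JSON object that holds its "fn" and its "kwargs". drive_tool: Moves the arm, as the interface text tells. Its arguments: {"type":"object","properties":{"plan":{"type":"array"},"grip_force":{"type":"number"}},"required":["plan"]}

```bash
mkdir -p pics; ls
python3 - <<'E'
from plant import readout, viewer, robot
import cv2, numpy as np
print(readout.get_obs(), robot.tip_extent)
for n in ("top","side"):
    c=viewer.read_camera(n); cv2.imwrite(f"pics/{n}0.png",c["img"]); np.savez(f"pics/{n}0.npz",**c)
    print(n,c["fx"],c["fy"],c["cx"],c["cy"],c["k1"],c["pose"].round(3))
E
```

```text
pics
{'t': 0.0, 'qpos': array([ 1.16441881e+00,  3.51246722e-01,  1.65238792e+00,  1.41314361e-05,
        1.13909242e+00, -8.46023364e-02]), 'dq': array([ 0.00140233, -0.00202828, -0.00113279,  0.00102761, -0.00095423,
       -0.00014861]), 'joint_efforts': array([ 2.57025440e-04, -4.97318351e+01, -2.85256684e+01,  6.98997499e-02,
        2.56382808e-02, -9.96855965e-05]), 'ee_pos': array([0.17378762, 0.52149169, 0.22910942]), 'orientation': array([-3.14046339e+00, -1.08641160e-04,  2.81981150e+00]), 'ft_force': array([ 0.02108327, -0.01052389,  0.04408521]), 'ft_torque': array([ 0.01320336, -0.02593716,  0.08534229]), 'grip_force': 0.0, 'grip_width': 0.997958828680286} 0.011
top 473.0682007719285 473.0682007719285 311.10303700926323 200.93630746763006 0.01479475666010069 [[ 0.012 -0.996  0.086  0.464]
 [-1.    -0.011  0.021 -0.038]
 [-0.02  -0.086 -0.996  1.43 ]
 [ 0.     0.     0.     1.   ]]
side 445.7499505317908 445.7499505317908 331.9880529698491 197.8160708858052 -0.04932279472751516 [[ 7.660e-01 -5.000e-01  4.040e-01  6.300e-02]
 [-6.420e-01 -5.980e-01  4.800e-01 -6.100e-01]
 [ 1.000e-03 -6.270e-01 -7.790e-01  1.099e+00]
 [ 0.000e+00  0.000e+00  0.000e+00  1.000e+00]]
```

View pics/top0.png

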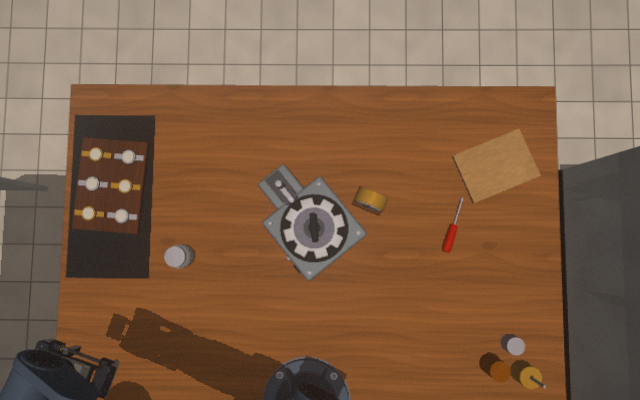

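View pics/side0.png

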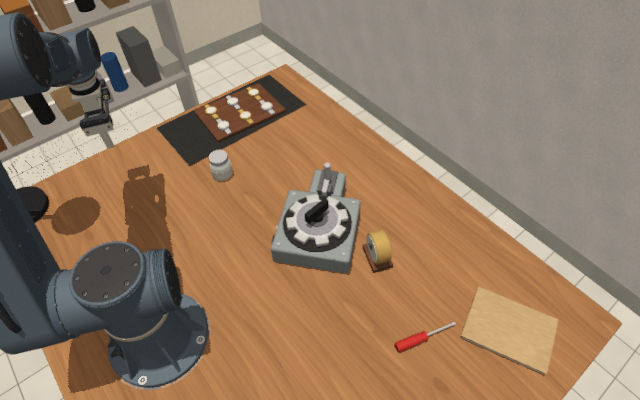

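The top view shows the machine at about (314,228), the bolt handle at (280,184), the clock at (370,200), the jar at (178,257) and the screwdriver at (453,225). In the side view the knob is at (317,211) and the bolt at (326,170). Next I'll get positions from the depth images.

```bash
cat > h.py <<'E'
import numpy as np, cv2
def cloud(c):
    h,w=c["range_z"].shape; u,v=np.meshgrid(np.arange(w,dtype=float),np.arange(h,dtype=float))
    xd=(u-c["cx"])/c["fx"]; yd=(v-c["cy"])/c["fy"]; x,y=xd.copy(),yd.copy()
    for _ in range(8):
        s=1+c["k1"]*(x*x+y*y); x,y=xd/s,yd/s
    z=c["range_z"]; P=np.stack([x*z,y*z,z],-1)
    W=P@c["pose"][:3,:3].T+c["pose"][:3,3]; W[z==0]=np.nan
    return W
E
python3 - <<'E'
from h import *
for n in("top","side"):
    c=dict(np.load(f"pics/{n}0.npz")); W=cloud(c)
    X=W.reshape(-1,3); X=X[np.isfinite(X[:,0])]
    X=X[(X[:,0]>.25)&(X[:,0]<.65)&(X[:,1]>-.12)&(X[:,1]<.2)]
    hist=np.histogram(X[:,2],np.arange(-.01,.16,.01)); print(n,hist[0])
    for nm,a,b in(("housing",.062,.076),("disc",.085,.1),("high",.108,.16)):
        S=X[(X[:,2]>a)&(X[:,2]<b)]
        print(nm,len(S),S.mean(0).round(4),S.min(0).round(3),S.max(0).round(3))
    H=X[(X[:,2]>.108)]
    _,l,ct=cv2.kmeans(H[:,:2].astype(np.float32),3,None,(3,50,1e-4),5,cv2.KMEANS_PP_CENTERS)
    for k in range(3):
        S=H[l[:,0]==k]; print(k,len(S),S.mean(0).round(4),S.max(0).round(3),cv2.minAreaRect(S[:,:2].astype(np.float32)))
    D=X[(X[:,2]>.085)&(X[:,2]<.1)]; print("disc circ",cv2.minEnclosingCircle(D[:,:2].astype(np.float32)))
E
```

```text
top [4424 3554    1    0    0   17   22 1462 2161  568 1809   41   12    6
   32  196]
housing 3273 [0.5193 0.0069 0.0703] [ 0.355 -0.119  0.062] [0.65  0.146 0.076]
disc 2308 [ 0.5119 -0.0131  0.0922] [ 0.421 -0.103  0.085] [0.621 0.077 0.1  ]
high 271 [ 5.274e-01 -3.000e-04  1.395e-01] [ 0.466 -0.033  0.108] [0.631 0.089 0.155]
0 112 [ 0.4872 -0.0209  0.1387] [ 0.505 -0.005  0.149] ((0.48509854078292847, -0.019792772829532623), (0.03850865364074707, 0.028101976960897446), 3.0152604579925537)
1 52 [0.6222 0.0784 0.1436] [0.631 0.089 0.155] ((0.6226794719696045, 0.07941824942827225), (0.01728168874979019, 0.01964375004172325), 0.31949520111083984)
2 107 [ 0.5233 -0.0169  0.1384] [ 0.545 -0.002  0.149] ((0.5254871249198914, -0.015865327790379524), (0.03938611224293709, 0.031063884496688843), 5.867891788482666)
disc circ ((0.5297126173973083, -0.0006305344868451357), 0.11530246585607529)
side [1419 5112   93  102  109  108  124  593 2174  255 1756   47   62   72
   61  185]
housing 2397 [ 0.501  -0.0111  0.0717] [ 0.355 -0.12   0.062] [0.65  0.148 0.076]
disc 1882 [ 0.5069 -0.0186  0.0939] [ 0.421 -0.102  0.085] [0.628 0.085 0.1  ]
high 415 [ 0.5227 -0.0031  0.1349] [ 0.463 -0.034  0.108] [0.631 0.09  0.155]
0 172 [ 0.4811 -0.0236  0.1345] [ 0.501 -0.009  0.152] ((0.4819546639919281, -0.02042073756456375), (0.024854451417922974, 0.038289573043584824), 86.25979614257812)
1 79 [0.619  0.0772 0.1361] [0.631 0.09  0.155] ((0.6216685175895691, 0.08068192005157471), (0.020818116143345833, 0.01498805359005928), 50.32041931152344)
2 164 [ 0.5201 -0.0202  0.1346] [ 0.542 -0.003  0.149] ((0.5214486122131348, -0.016465937718749046), (0.04266354814171791, 0.023784048855304718), 16.496801376342773)
disc circ ((0.5319734811782837, 0.001425893628038466), 0.11867000162601471)
```

```bash
cat >> h.py <<'E'
from scipy.optimize import least_squares, minimize
def scene(c, fixc=None, verbose=True):
    W=cloud(c); X=W.reshape(-1,3); X=X[np.isfinite(X[:,0])]
    X=X[np.hypot(X[:,0]-.508,X[:,1]+.017)<.2]
    D=X[(X[:,2]>.086)&(X[:,2]<.098)&(np.hypot(X[:,0]-.508,X[:,1]+.017)<.1)]
    R=X[(X[:,2]>.06)&(X[:,2]<.086)]
    def inside(P,p):  # soft gear membership
        d=P[:,:2]-p[:2]; r=np.hypot(*d.T); a=np.arctan2(d[:,1],d[:,0])-p[2]
        a=(a+np.pi/8)%(np.pi/4)-np.pi/8        # 0 = notch middle
        t=np.pi/8-abs(a)                       # angle off tooth middle
        sg=lambda e: 1/(1+np.exp(-e/.0015))
        return np.maximum(sg(.066-r), sg(.085-r)*sg(.017-r*np.sin(t)))
    f=lambda p: inside(R,p).sum()-inside(D,p).sum()
    best=min((minimize(f,[.508,-.017,q],method="Nelder-Mead",options=dict(initial_simplex=[[.508,-.017,q],[.512,-.017,q],[.508,-.013,q],[.508,-.017,q+.1]])) for q in np.arange(0,.78,.13)),key=lambda r:r.fun)
    p=best.x
    K=X[(X[:,2]>.132)&(np.hypot(X[:,0]-p[0],X[:,1]-p[1])<.05)]
    m=K[:,:2].mean(0); w,v=np.linalg.eigh(np.cov(K[:,:2].T)); ka=np.degrees(np.arctan2(v[1,1],v[0,1]))%180
    B=X[(X[:,2]>.142)&(np.hypot(X[:,0]-p[0],X[:,1]-p[1])>.1)]
    b=np.median(B[:,:2],0)
    d=b-p[:2]
    print("centre",p[:2].round(4),"notch deg",round(np.degrees(p[2])%45,1),"fit",round(best.fun/len(D),3),"knob",m.round(4),"ang",ka.round(1),len(K),"bolt",b.round(4),len(B),"r",np.hypot(*d).round(4),"dir",np.degrees(np.arctan2(d[1],d[0])).round(1))
E
python3 - <<'E'
from h import *
for n in("top","side"):
    c=dict(np.load(f"pics/{n}0.npz")); scene(c)
E
```

```text
centre [ 0.5057 -0.0185] notch deg 38.6 fit -0.9 knob [ 0.5049 -0.0187] ang 6.2 191 bolt [0.6229 0.0803] 41 r 0.1533 dir 40.1
centre [ 0.5063 -0.0149] notch deg 38.8 fit -0.807 knob [ 0.5007 -0.0198] ang 6.1 207 bolt [0.6204 0.0792] 35 r 0.148 dir 39.5
```

Emit:
{"fn": "drive_tool", "kwargs": {"plan": [[100,30,-30,5,5],[100,38,-37,6,5],[100,38,-37,6,5],[100,38,-37,6,5],[100,38,-37,6,5],[100,38,-37,6,5],[100,38,-37,6,5],[100,38,-37,6,5],[100,38,-37,3,5],[100,38,-37,0,5],[100,30,-30,0,5],[100,15,-15,0,3]], "grip_force": 25}}

```text
t: 1.6
ee_pos: [0.5919, 0.112, 0.279]
orientation: [3.141, -0.001, -2.45]
ft_force: [0.2, -0.2, -0.7]
grip_width: 1.001
grip_force: 0.0
```

Run:
```python
from h import *
from plant import readout, viewer
o=readout.get_obs(); print(o["t"],o["ee_pos"],np.degrees(o["orientation"]),o["qpos"])
c=viewer.read_camera("wrist"); np.savez("pics/w1.npz",**c); cv2.imwrite("pics/w1.png",c["img"]); print(c["pose"].round(3),c["fx"])
try: scene(c)
except Exception as e: print(e)
```

```text
1.6 [0.59193188 0.1119939  0.27896941] [ 1.79978261e+02 -4.79705283e-02 -1.40401465e+02] [ 1.09789851e-01  4.04514029e-01  1.44882836e+00 -1.48524168e-04
  1.28915833e+00 -2.15208979e+00]
[[-0.638  0.746  0.192  0.539]
 [ 0.77   0.618  0.159  0.069]
 [-0.     0.249 -0.969  0.436]
 [ 0.     0.     0.     1.   ]] 309.022959752537
centre [ 0.5057 -0.0174] notch deg 38.5 fit -0.921 knob [ 0.5116 -0.0142] ang 3.9 1851 bolt [0.5715 0.0987] 81780 r 0.1335 dir 60.5
```

View pics/w1.png

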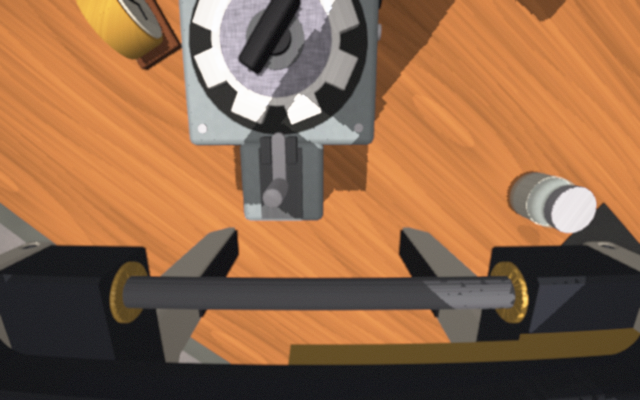

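The wrist view shows a dark notch at (277,118) facing the bolt squarely, with the bolt handle at (274,190), so the disc doesn't need turning. I'll refine the handle position.

Run:
```python
from h import *
c=dict(np.load("pics/w1.npz")); W=cloud(c); X=W.reshape(-1,3); X=X[np.isfinite(X[:,0])]
n=lambda a,b,r:X[(X[:,2]>a)&(X[:,2]<b)&(np.hypot(X[:,0]-.622,X[:,1]-.08)<r)]
for a,b in((.1,.143),(.1445,.153),):
    S=n(a,b,.03); print(len(S),S.mean(0),cv2.minEnclosingCircle(S[:,:2].astype(np.float32)),S[:,2].max())
# housing rect
S=X[(X[:,2]>.064)&(X[:,2]<.074)&(np.hypot(X[:,0]-.508,X[:,1]+.017)<.25)]
u=np.array([np.cos(np.radians(40)),np.sin(np.radians(40))]); v=np.array([-u[1],u[0]])
d=S[:,:2]-[.5057,-.0175]; al=d@u; la=d@v
E=S[(al>.125)&(al<.2)&(abs(la)<.06)]; al2=al[(al>.125)&(al<.2)&(abs(la)<.06)]; la2=la[(al>.125)&(al<.2)&(abs(la)<.06)]
bi=np.arange(.13,.2,.005); lo=[la2[(al2>=q)&(al2<q+.005)].min() for q in bi]; hi=[la2[(al2>=q)&(al2<q+.005)].max() for q in bi]
print(np.round(lo,4),np.round(hi,4),al2.max(),np.degrees(np.polyfit(bi,lo,1)[0]),np.degrees(np.polyfit(bi,hi,1)[0]))
```

```text
178 [0.61628584 0.08025368 0.12319592] ((0.6233816742897034, 0.08122032880783081), 0.009991791099309921) 0.142992964297456
333 [0.6229018  0.08101757 0.15015007] ((0.6238574385643005, 0.08120916038751602), 0.010122609324753284) 0.15240151952600112Traceback (most recent call last):
  File "<stdin>", line 11, in <module>
    return umr_minimum(a, axis, None, out, keepdims, initial, where)
ValueError: zero-size array to reduction operation minimum which has no identity
```

Emit:
{"fn": "drive_tool", "kwargs": {"plan": [[100,16,-16,-15,0.4],[100,15.5,-15,-35,0],[100,0,0,-40,0],[100,0,0,-40,0],[100,0,0,-27,0],[100,0,0,0,0],[20,0,0,0,0],[15,0,0,0,0],[10,0,0,0,0],[10,0,0,0,0],[10,0,0,0,0]], "grip_force": 25}}

```text
t: 3.02
ee_pos: [0.6225, 0.0828, 0.1228]
orientation: [-3.141, 0.0, -2.444]
ft_force: [-0.1, 0.5, 0.4]
grip_width: 0.511
grip_force: 0.0
```

Emit:
{"fn": "drive_tool", "kwargs": {"plan": [[10,0,0,0,0],[10,0,0,0,0],[10,0,0,0,0],[10,0,0,0,0],[10,0,0,0,0]]}}

```text
t: 3.65
ee_pos: [0.6238, 0.0811, 0.1227]
orientation: [-3.138, 0.001, -2.444]
ft_force: [7.9, -8.8, -4.7]
grip_width: 0.211
grip_force: 25.0
```

Emit:
{"fn": "drive_tool", "kwargs": {"plan": [[10,1,-1.3,0,0],[10,-3,-2.5,0,0],[10,-3,-2.5,0,0],[10,-3,-2.5,0,0],[10,-3,-2.5,0,0],[10,-3,-2.5,0,0],[10,-3,-2.5,0,0],[10,-2,-1.7,0,0],[10,0,0,0,0]]}}

```text
t: 4.78
ee_pos: [0.6045, 0.065, 0.1227]
orientation: [-3.14, 0.003, -2.444]
ft_force: [9.3, 1.3, -5.8]
grip_width: 0.208
grip_force: 25.0
```

Emit:
{"fn": "drive_tool", "kwargs": {"plan": [[10,-1.2,-1,0,0],[10,-1.2,-1,0,0],[10,0,0,0,0]]}}

```text
t: 5.15
ee_pos: [0.604, 0.0644, 0.1229]
orientation: [-3.138, 0.008, -2.444]
ft_force: [21.2, 10.5, -14.2]
grip_width: 0.208
grip_force: 25.0
```

Emit:
{"fn": "drive_tool", "kwargs": {"plan": [[10,1,0.8,0,0],[60,0,0,0,0],[100,0,0,0,0],[100,0,0,0,0],[100,0,0,0,0],[100,0,0,0,0],[100,0,0,0,0],[100,0,0,40,0],[100,0,0,50,0],[100,0,0,40,0],[100,0,0,0,0]]}}

```text
t: 6.52
ee_pos: [0.6032, 0.0636, 0.2558]
orientation: [-3.138, 0.004, -2.444]
ft_force: [-0.3, -0.1, -0.7]
grip_width: 0.997
grip_force: 0.0
```

Run:
```python
from h import *
from plant import readout, viewer
o=readout.get_obs(); print(o["t"],o["ee_pos"],o["grip_width"],o["ft_torque"])
c=viewer.read_camera("wrist"); np.savez("pics/w2.npz",**c); cv2.imwrite("pics/w2.png",c["img"])
scene(c)
X=cloud(c).reshape(-1,3); X=X[np.isfinite(X[:,0])]
S=X[(X[:,2]>.1445)&(X[:,2]<.153)&(np.hypot(X[:,0]-.604,X[:,1]-.064)<.035)]; print(cv2.minEnclosingCircle(S[:,:2].astype(np.float32)))
K=X[(X[:,2]>.138)&(X[:,2]<.15)&(np.hypot(X[:,0]-.505,X[:,1]+.0185)<.05)]; print(cv2.minAreaRect(K[:,:2].astype(np.float32)),K.mean(0),len(K))
```

```text
6.525 [0.60318319 0.06360922 0.25583762] 0.9974555579269395 [ 0.09724926  0.02118557 -0.01110955]
centre [ 0.505  -0.0173] notch deg 38.6 fit -0.91 knob [ 0.5058 -0.0163] ang 5.7 2356 bolt [0.583  0.0525] 77513 r 0.1047 dir 41.8
((0.6044751405715942, 0.06504853814840317), 0.009926158003509045)
((0.5053821802139282, -0.017020611092448235), (0.08046023547649384, 0.01869969069957733), 5.863231182098389) [ 0.5058163  -0.01648242  0.14513781] 2294
```

View pics/w2.png

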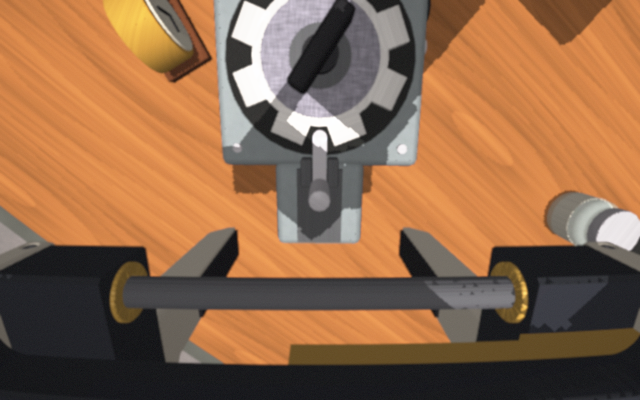

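The bolt is seated: its nose is at (319,137) inside the notch and the handle at (319,197). The knob bar runs from (345,10) to (296,85), at about 5.9° in the world frame.

Emit:
{"fn": "drive_tool", "kwargs": {"plan": [[100,-20,-17,0,-8],[100,-40,-33,0,-10],[100,-30,-25,0,-10],[100,-8,-6,-10,-6],[100,0,0,-40,0],[100,0,0,-40,0],[100,0,0,-43,0],[100,0,0,0,0],[10,0,0,0,0],[10,0,0,0,0],[10,0,0,0,0],[10,0,0,0,0]], "grip_force": 40}}

```text
t: 8.07
ee_pos: [0.5043, -0.0175, 0.1202]
orientation: [-3.141, 0.001, -3.038]
ft_force: [-0.9, 0.1, -0.3]
grip_width: 0.618
grip_force: 0.0
```

Emit:
{"fn": "drive_tool", "kwargs": {"plan": [[10,0,0,0,0],[10,0,0,0,0],[10,0,0,0,0],[10,0,0,0,0],[10,0,0,0,0],[10,0,0,0,0]]}}

```text
t: 8.82
ee_pos: [0.504, -0.0175, 0.1196]
orientation: [-3.141, -0.0, -3.038]
ft_force: [-0.2, -2.5, 0.2]
grip_width: 0.329
grip_force: 40.0
```

```bash
cat > st.py <<'E'
from plant import readout
import numpy as np
o=readout.get_obs(); print(o["t"],o["ee_pos"].round(4),"yaw",np.degrees(o["orientation"][2]).round(2)%360,"F",o["ft_force"].round(1),"T",o["ft_torque"].round(2),o["grip_width"].round(3),o["grip_force"],o["qpos"].round(2))
E
python3 st.py
```

```text
Traceback (most recent call last):
  File "st.py", line 3, in <module>
    o=readout.get_obs(); print(o["t"],o["ee_pos"].round(4),"yaw",np.degrees(o["orientation"][2]).round(2)%360,"F",o["ft_force"].round(1),"T",o["ft_torque"].round(2),o["grip_width"].round(3),o["grip_force"],o["qpos"].round(2))
                                                                                                                                                                     ^^^^^^^^^^^^^^^^^^^^^
AttributeError: 'float' object has no attribute 'round'
```

```bash
sed -i 's/o\["grip_width"\].round(3)/o["grip_width"]/' st.py; python3 st.py
python3 - <<'E'
from h import *
from plant import viewer
w=viewer.read_camera("wrist"); s=viewer.read_camera("side")
cv2.imwrite("pics/w3.png",np.vstack([w["img"][:300],cv2.resize(s["img"][140:290,230:430],(640,480))])[:600] if 0 else np.hstack([cv2.resize(w["img"],(400,250)),cv2.resize(s["img"][150:275,220:420],(400,250))]))
E
```

```text
8.825 [ 0.504  -0.0175  0.1196] yaw 185.96 F [-0.2 -2.5  0.2] T [-0.37  0.04  0.  ] 0.328582088977498 40.000237841159105 [-0.13  0.42  1.87 -0.    0.86 -1.8 ]
```

View pics/w3.png

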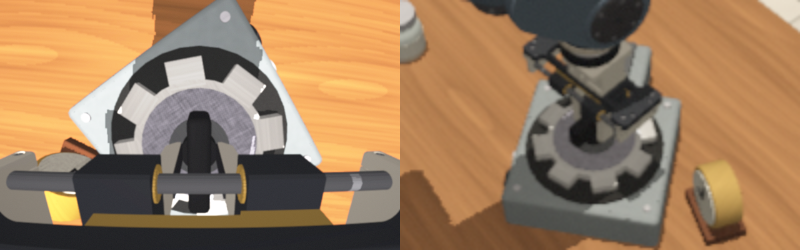

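The opening is 30.6 mm, which is too wide for the 18 mm bar, so the tips seem to be on the boss. I'll open, raise a little and regrip.

Emit:
{"fn": "drive_tool", "kwargs": {"plan": [[50,0,0,0,0],[50,0,0,0,0],[50,0,0,5,0],[50,1,0,5,0],[50,0,0,0,0],[10,0,0,0,0],[10,0,0,0,0],[10,0,0,0,0],[10,0,0,0,0],[10,0,0,0,0],[10,0,0,0,0]]}}

```text
t: 10.3
ee_pos: [0.505, -0.0175, 0.1295]
orientation: [-3.142, -0.0, -3.038]
ft_force: [-0.5, -0.7, -1.1]
grip_width: 0.19
grip_force: 40.0
```

```bash
python3 st.py
```

```text
10.3 [ 0.505  -0.0175  0.1295] yaw 185.96 F [-0.5 -0.7 -1.1] T [-0.08 -0.03  0.02] 0.19033492667071306 39.99781787395477 [-0.13  0.4   1.86 -0.    0.88 -1.8 ]
```

Now it holds the bar at 17.7 mm. Turning clockwise.

Emit:
{"fn": "drive_tool", "kwargs": {"plan": [[10,0,0,0,-4],[10,0,0,0,-6],[10,0,0,0,-6],[10,0,0,0,-6],[10,0,0,0,-6],[10,0,0,0,-6],[10,0,0,0,-6],[10,0,0,0,-6],[10,0,0,0,-6],[10,0,0,0,-6],[10,0,0,0,-6],[10,0,0,0,-4]]}}

```text
t: 11.8
ee_pos: [0.5051, -0.0173, 0.1296]
orientation: [3.141, -0.0, 2.056]
ft_force: [1.2, 0.5, -2.3]
grip_width: 0.189
grip_force: 40.0
```

```bash
python3 st.py
```

```text
11.8 [ 0.5051 -0.0173  0.1296] yaw 117.83 F [ 1.2  0.5 -2.3] T [ 0.12 -0.23  0.28] 0.18949327339187252 40.031989216804504 [-0.13  0.4   1.86  0.    0.88 -0.61]
```

Emit:
{"fn": "drive_tool", "kwargs": {"plan": [[10,0,0,0,-3],[10,0,0,0,-3],[10,0,0,0,-3],[10,0,0,0,-3]]}}

```text
t: 12.3
ee_pos: [0.5052, -0.0173, 0.1296]
orientation: [3.141, -0.0, 1.848]
ft_force: [1.3, 1.7, -3.0]
grip_width: 0.192
grip_force: 40.0
```

```bash
python3 st.py
```

```text
12.3 [ 0.5052 -0.0173  0.1296] yaw 105.89 F [ 1.3  1.7 -3. ] T [ 0.12 -0.26  0.24] 0.1918639028814503 40.031906962394714 [-0.13  0.4   1.86  0.    0.88 -0.4 ]
```

Emit:
{"fn": "drive_tool", "kwargs": {"plan": [[10,0,0,0,-3],[10,0,0,0,-3],[10,0,0,0,-2]]}}

```text
t: 12.68
ee_pos: [0.5052, -0.0173, 0.1296]
orientation: [3.141, 0.0, 1.71]
ft_force: [2.1, 1.2, -2.2]
grip_width: 0.192
grip_force: 41.0
```

```bash
python3 st.py
```

```text
12.675 [ 0.5052 -0.0173  0.1296] yaw 97.95 F [ 2.1  1.2 -2.2] T [ 0.3  -0.34  0.9 ] 0.19162806113304615 40.98106563091278 [-0.13  0.4   1.86  0.    0.88 -0.27]
```

Torque has jumped from 0.25 to 0.9 N m, so the knob is near its stop. I'll confirm with a small further turn.

Emit:
{"fn": "drive_tool", "kwargs": {"plan": [[10,0,0,0,-2],[10,0,0,0,0],[10,0,0,0,0]]}}

```text
t: 13.05
ee_pos: [0.5051, -0.0171, 0.1296]
orientation: [3.141, -0.0, 1.676]
ft_force: [3.9, 5.2, -2.8]
grip_width: 0.196
grip_force: 42.1
```

```bash
python3 st.py
python3 - <<'E'
from h import *
from plant import viewer
c=viewer.read_camera("wrist"); np.savez("pics/w4.npz",**c); cv2.imwrite("pics/w4.png",c["img"])
E
```

```text
13.05 [ 0.5051 -0.0171  0.1296] yaw 96.02 F [ 3.9  5.2 -2.8] T [ 0.83 -0.35  1.03] 0.1961987505049889 42.0669126638677 [-0.13  0.4   1.86  0.    0.88 -0.23]
```

View pics/w4.png

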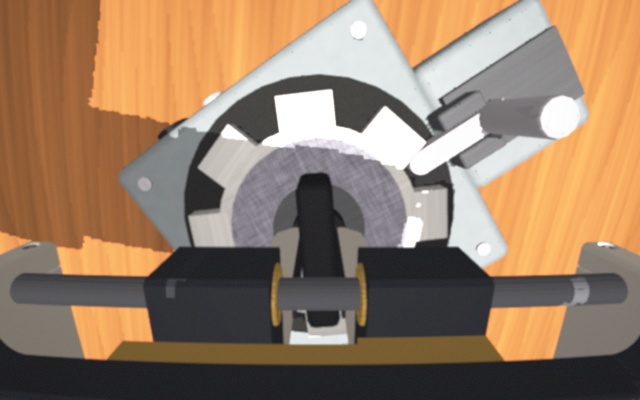

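The torque levelled at 1.03 N m, four times the friction. The picture shows the bolt nose at (425,160) still in its notch and the bar gripped at (318,240). The knob is tight. I'll release it and go to the bolt handle at about (558,117).

Emit:
{"fn": "drive_tool", "kwargs": {"plan": [[50,0,0,0,0],[100,0,0,0,0],[100,0,0,0,0],[100,0,0,0,0],[100,0,0,0,0],[100,0,0,40,0],[100,0,0,50,0],[100,20,17,30,-10],[100,30,25,0,-10],[100,30,25,0,-10],[100,15,13,0,-10],[100,5,2,0,-10]]}}

```text
t: 14.6
ee_pos: [0.6056, 0.0655, 0.2492]
orientation: [-3.141, 0.0, 0.797]
ft_force: [-0.8, -0.3, -1.0]
grip_width: 1.003
grip_force: 0.0
```

```bash
python3 st.py
python3 - <<'E'
from h import *
from plant import viewer
c=viewer.read_camera("wrist"); np.savez("pics/w5.npz",**c); cv2.imwrite("pics/w5.png",c["img"])
scene(c)
X=cloud(c).reshape(-1,3); X=X[np.isfinite(X[:,0])]
S=X[(X[:,2]>.1445)&(X[:,2]<.153)&(np.hypot(X[:,0]-.604,X[:,1]-.064)<.03)]; print(cv2.minEnclosingCircle(S[:,:2].astype(np.float32)),len(S))
K=X[(X[:,2]>.138)&(X[:,2]<.15)&(np.hypot(X[:,0]-.505,X[:,1]+.0185)<.05)]; print(len(K),cv2.minAreaRect(K[:,:2].astype(np.float32)) if len(K) else 0)
E
```

```text
14.6 [0.6056 0.0655 0.2492] yaw 45.69 F [-0.8 -0.3 -1. ] T [-0.04  0.11 -0.04] 1.0030312975378848 0.0 [0.03 0.44 1.47 0.   1.23 0.8 ]
centre [ 0.5052 -0.0177] notch deg 35.4 fit -0.797 knob [ 0.509  -0.0207] ang 107.0 1249 bolt [0.6246 0.0812] 81826 r 0.1551 dir 39.6
((0.6046583652496338, 0.06521458923816681), 0.009846754372119904) 402
1112 ((0.5057324767112732, -0.017313115298748016), (0.018393060192465782, 0.07865185290575027), 12.0344877243042)
```

View pics/w5.png

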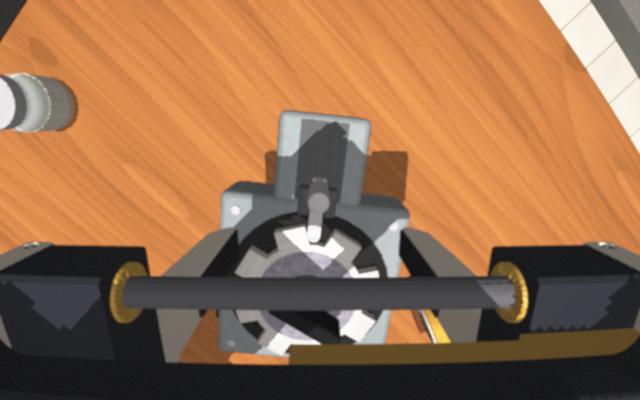

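The view shows the bolt still home, with the handle at (318,200) and the nose at (314,230). The bar is at about 102°: 84° turned in all, about 3–4° of it disc play. That leaves about 81° on the disc, consistent with reaching the stop. Next I'll grip the handle and draw the bolt.

Emit:
{"fn": "drive_tool", "kwargs": {"plan": [[100,-1,-0.3,-16,-5.7],[100,0,0,-40,0],[100,0,0,-40,0],[100,0,0,-30,0],[100,0,0,0,0],[10,0,0,0,0],[10,0,0,0,0],[10,0,0,0,0],[10,0,0,0,0],[10,0,0,0,0],[10,0,0,0,0]], "grip_force": 25}}

```text
t: 16.02
ee_pos: [0.604, 0.0643, 0.1236]
orientation: [-3.142, 0.0, 0.703]
ft_force: [-0.5, 0.6, 0.1]
grip_width: 0.402
grip_force: 0.0
```

Emit:
{"fn": "drive_tool", "kwargs": {"plan": [[10,0,0,0,0],[10,0,0,0,0],[10,0,0,0,0],[10,0,0,0,0]]}}

```text
t: 16.52
ee_pos: [0.604, 0.0643, 0.1236]
orientation: [-3.142, 0.0, 0.703]
ft_force: [0.3, 0.4, 0.5]
grip_width: 0.214
grip_force: 25.0
```

Emit:
{"fn": "drive_tool", "kwargs": {"plan": [[10,3,2.5,0,0],[10,3,2.5,0,0],[10,3,2.5,0,0],[10,3,2.5,0,0],[10,3,2.5,0,0],[10,3,2.5,0,0],[10,2,1.7,0,0],[10,0,0,0,0]]}}

```text
t: 17.52
ee_pos: [0.6241, 0.081, 0.1236]
orientation: [3.142, 0.0, 0.703]
ft_force: [-2.2, -2.1, 1.4]
grip_width: 0.209
grip_force: 25.0
```

Emit:
{"fn": "drive_tool", "kwargs": {"plan": [[10,1.1,0.9,0,0],[10,1.1,0.9,0,0],[10,0,0,0,0]]}}

```text
t: 17.9
ee_pos: [0.6244, 0.0812, 0.1235]
orientation: [-3.14, 0.006, 0.703]
ft_force: [-12.8, -12.3, 8.5]
grip_width: 0.211
grip_force: 25.0
```

The bolt is against its outer stop. I'll release, lift clear and check.

Emit:
{"fn": "drive_tool", "kwargs": {"plan": [[10,-1,-0.8,0,0],[60,0,0,0,0],[100,0,0,0,0],[100,0,0,0,0],[100,0,0,0,0],[100,0,0,0,0],[100,0,0,0,0],[100,0,0,40,0],[100,0,0,50,0],[100,0,20,40,0],[100,0,40,0,0],[100,0,40,0,0]]}}

```text
t: 19.4
ee_pos: [0.6253, 0.1829, 0.2543]
orientation: [3.141, -0.001, 0.702]
ft_force: [-0.3, -0.4, -0.4]
grip_width: 1.0
grip_force: 0.0
```

Emit:
{"fn": "drive_tool", "kwargs": {"plan": [[100,0,50,0,0],[100,0,50,0,0],[100,0,50,0,0],[100,0,0,0,0]]}}

```text
t: 19.9
ee_pos: [0.6244, 0.3351, 0.253]
orientation: [-3.141, 0.0, 0.706]
ft_force: [-0.1, -0.9, 0.9]
grip_width: 1.0
grip_force: 0.0
```

```bash
python3 st.py
python3 - <<'E'
from h import *
from plant import viewer
c=viewer.read_camera("top"); cv2.imwrite("pics/t6.png",c["img"])
p=dict(np.load("pics/top0.npz"))
for k in (p,c):
    X=cloud(k).reshape(-1,3); X=X[np.isfinite(X[:,0])]
    K=X[(X[:,2]>.138)&(X[:,2]<.155)&(np.hypot(X[:,0]-.505,X[:,1]+.0175)<.05)]; print(len(K),cv2.minAreaRect(K[:,:2].astype(np.float32)))
    S=X[(X[:,2]>.14)&(X[:,2]<.16)&(np.hypot(X[:,0]-.622,X[:,1]-.08)<.035)]; print("bolt",len(S),cv2.minEnclosingCircle(S[:,:2].astype(np.float32))[0])
    s=dict(k); z=cloud(k); m=(z[...,2]>.2); s["range_z"]=np.where(m,0,k["range_z"]).astype(np.float32); scene(s)
cv2.imwrite("pics/cmp.png",np.hstack([cv2.resize(k["img"][145:285,150:480],(400,170*1),interpolation=2) for k in (p,c)]))
E
```

```text
19.9 [0.6244 0.3351 0.253 ] yaw 40.47 F [-0.1 -0.9  0.9] T [-0.12  0.1   0.01] 0.9996691701818338 0.0 [0.43 0.63 1.15 0.   1.36 1.29]
184 ((0.5055013298988342, -0.018658172339200974), (0.07971865683794022, 0.017727037891745567), 5.852636337280273)
bolt 42 (0.6238909363746643, 0.0795745998620987)
centre [ 0.5057 -0.0185] notch deg 38.6 fit -0.9 knob [ 0.5049 -0.0187] ang 6.2 191 bolt [0.6229 0.0803] 41 r 0.1533 dir 40.1
175 ((0.5054700970649719, -0.019303515553474426), (0.01797630824148655, 0.07838570326566696), 10.526737213134766)
bolt 40 (0.6246671676635742, 0.08031569421291351)
centre [ 0.5056 -0.0185] notch deg 35.3 fit -0.897 knob [ 0.5051 -0.019 ] ang 100.8 192 bolt [0.6252 0.0805] 39 r 0.1552 dir 39.6
```

View pics/t6.png

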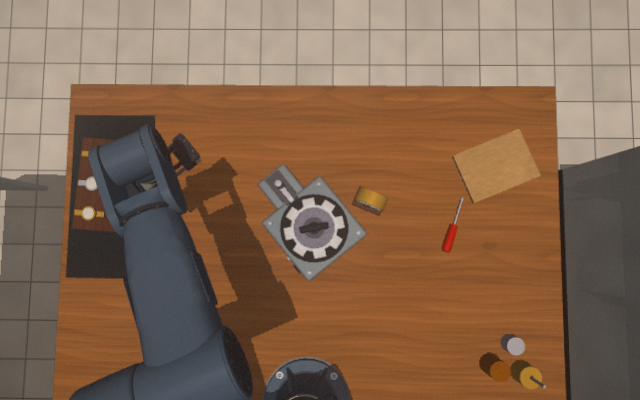

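Run:
```python
from h import *
from plant import viewer, ticket
c=viewer.read_camera("side"); p=np.load("pics/side0.npz")
for n,(a,b,x,y) in dict(jar=(148,184,206,236),clock=(228,272,362,394),driver=(318,356,392,460)).items():
    print(n,np.abs(c["img"][a:b,x:y].astype(int)-p["img"][a:b,x:y]).mean().round(1),np.median(np.abs(c["range_z"][a:b,x:y]-p["range_z"][a:b,x:y])).round(4))
```

```text
jar 4.8 0.003
clock 4.4 0.0024
driver 4.6 0.0021
```

The jar, clock and screwdriver are unchanged, so I'm handing in.

```bash
python3 -c "
from plant import ticket
print(ticket.job_done())"
```

```text
the job is handed in; nothing more can be done
None
```

I pushed the bolt fully home, tightened the knob clockwise until the torque showed it was at its stop, and drew the bolt fully back out. The jar, screwdriver and clock are unmoved, and I handed the job in at about 20 s.

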